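# Lock the filter box cover with its quarter-turn stud

## Task

Close the hinged cover of the green glitter-dust filter box, then push its red-winged sprung stud in and turn it clockwise a quarter turn until it locks, so that the stud's spring holds the cover shut when you let go. Feel for the bottom of the push and do not force the stud, either inwards or round, and leave the other things on the bench where they are.

Things in the scene. Friction and masses are not known exactly. Their poses are not given: they have to be found in the camera images.
- filter_box: Green sheet-metal filter box, 155 (x) x 146 (y) x 70 mm high, fixed to the bench. Origin at the centre of its underside; its x axis points from the front to the hinge side, z up.
- cover (a joint): Hinge of the grey cover plate (163 x 152 x 5 mm), rad: 0 = closed flat on the box's rim, grows as its front edge rises (starts between 0.35 and 0.7). A stiff hinge: the cover stays where it is left and takes about 3 N at the front edge to move.
- cover_hinge (a point): Point on the cover's hinge line, at the back of the box, mid-width, 81.5 mm behind the box's centre and 70 mm above the bench. Its axes turn with the cover: -x runs along the cover to its front edge (162 mm away), y along the hinge line, z out of the cover's upper face (5 mm above this point).
- cover_push (a point): A clear spot on the cover's upper face near the front edge, good for pressing it shut: 140 mm from the hinge line, 50 mm to the +y side of the middle. Moves with the cover, same axes.
- stud_grip (a point): Grip point of the stud: on its axis, 10 mm below the top of the red wing, 41 mm above the cover's upper face while the stud is out; 116.5 mm from the hinge line on the cover's middle line. The wing is a flat bar 36 mm long (point's x axis), 10 mm thick (y axis), 27 mm high. z points out of the cover, square to it.
- stud_push (a joint): Depth of push, m: 0 = out, stop at 0.019. Spring: 4 N to start, 0.35 N more per mm. The receptacle's depth differs from box to box, unseen: the stud's pin clears the ledge, and can turn, at a depth between 4 and 16 mm; 0.7 mm deeper it meets a stiff bottom (18 N per mm), felt as a sudden rise of force. Stop there and turn with the stud held at that depth.
- stud (a joint): Turn of the stud, rad, clockwise from above: 0 to 0.06 = open (wing along the box's x axis; only so can the cover close). Not pushed in enough, its pin jams at about 0.1. Turning takes about 0.05 N m. End stop at about 1.67; the lock notch takes the pin from about 1.47 to 1.67: let go there, the spring lifts it 3.5 mm into the notch and it cannot turn back.
- receptacle: Round steel receptacle (41 mm across) inside the box below the stud, with a slot in its cap; the ledge is inside it; origin on the stud's axis (35 mm in front of the box's centre) at bench height. It does not show how deep the ledge lies. Its contact force with the stud must stay below 15 N.
- wing_stud: The stud: cross pin, black flange 36 mm across below the wing, red wing. Origin on its axis, 46 mm below the grip point, same axes. The flange's upper face is 17 mm below the grip point; fingertips beside the wing may press on it. Its underside has 19 mm of room above the cover.
- mug: Bystander: blue mug, about 82 mm across, 91 mm high; origin at the centre of its underside.
- glitter_jar_4: Bystander: small glitter jar with a white lid, 41 mm across, 55 mm high; origin at its underside.
- cap_dish: Bystander: small tin dish with gold caps, 82 mm across, 20 mm high; origin at its underside.
- sanding_block: Bystander: wooden sanding block, 40 x 85 x 31 mm; origin at its underside.
There are look-alikes about, which are no part of the job. Of the things that look like the filter_box, the larger one is meant.

How it is judged:
By the outcome, as a careful person would: the job done as asked, in the order asked, and still so for the second after the job is handed in, with the robot touching nothing.
It also fails if it takes over 72 s, if anything falls off the work surface, if the arm or the gripper's body presses on something with over 40 N, if the wrist force passes 120 N, or if a joint passes its speed limit or range.

## Robot

A 6-joint arm with a two-finger parallel gripper is mounted at the origin on a cart in front of the work surface, level with it; the furniture and walls round the work are solid. World frame = base frame: x ahead of the robot, y to its left, z up, the work surface at z = 0. Lengths are in m, angles in rad, forces in N, time in s.
With the tool pointing down it reaches from about 0.425 to 0.95 m from the base axis. Payload 3.5 kg.
Tool frame: the origin (TCP) lies at the very end of the fingers, on their centre line; the grasp point (between the pads) lies 19 mm behind it (ctrl.grip_point_offset is the distance from the TCP to the grasp point, in m); z points along the fingers, y is the line along which they close (so a half turn about z gives the same grasp; the last joint's range is limited). The gripper opens to 85 mm and grips with 20 to 120 N. Pads are 22 mm wide; open, the fingers measure 114 mm over their backs; the gripper's body (76 mm by 85 mm) begins 54 mm behind the grasp point. The pads swing forward as they close: fully open they stand 13 mm farther back than shut.
Start: joints at [-0.15, 0.286, 1.577, -0, 1.279, -0.15], TCP at [0.675, 0, 0.231] pointing down, gripper open.
Joint ranges: [-2.77, 2.77], [-0.9, 2.22], [0.21, 2.48], [-1.53, 4.67], [0.24, 2.81], [-2.84, 2.84]. Speed limits (rad/s): [2.79, 2.79, 3.14, 3.14, 3.14, 3.14].

## Interface

Orientations are given as a unit quaternion [x, y, z, w].
In Python, from plant import ctrl gives the robot as it stands. The module is installed in compiled form; this text tells all that it offers.
- The arm moves only by the shell command python3 -m pendant 'ROWS' [OPENING] [FORCE]. ROWS is JSON, a list of rows, each an object of numbers: "dx", "dy", "dz": the shift along the tool's x, y, z in cm; "twist": the turn about the tool's z in degrees. A call has 1 to 10 rows; each row is the pose to reach, as a shift and turn from the pose commanded when the call began, along the tool's axes at that moment; what a row does not reach only later rows make up. A row lasts 1/8 s, in which the tool goes at most 62.5 mm and 10.7 degrees, less where a joint would pass 70% of its speed; a pose out of reach is approached as far as the arm can. A call with a gripper value outside its range is refused whole. OPENING is the opening in per cent of the stroke, from 0 (shut) to 100 (fully open), set as the call begins (- or left out, the last holds). The fingers move at their own pace and stop on an object; FORCE is the grip in N (left out, the last holds). Time passes only in rows, so rows that repeat a pose let the fingers close. It gives the time, the measured TCP pose, the force, the opening and the grip force at its end, in the units of the state.
- ctrl.get_state(): the state, without advancing time (a new reading comes with each control period).
- ctrl.read_camera(name): name is "scene" or "side" or "wrist"; returns a dict with "img" (420x560x3 uint8, red, green, blue), "depth" (420x560 float32, m along the optical axis (not along the pixel's ray), 0 where there is no reading), "camera_matrix" (3x3 intrinsics, pixels), "xyz" and "rotation" of the camera in the world; the wrist camera has in their place "tool_from_camera" (4x4, takes a point from camera to tool coordinates, whose origin is the TCP and whose axes are the flange's). Camera axes: x right, y up, looking along -z (the intrinsics and any distortion apply to the point x, -y, -z); pixel columns grow to the right and rows downward; lengths in m; the calibration is good to about 2 mm. A picture is of the moment at which its call begins: read the wrist's pose just before it.
- ctrl.sign_off(): hands the job in; it is judged then, once.
The state is a dict: "time": time; "qpos": joint angles; "dq": joint speeds; "joint_efforts": joint torques, N m; "eef_pos": TCP position; "tcp_rot": TCP orientation; "contact_force": force on the tool from outside, world axes, zero at the start; "wrist_torque": the same for the moment, N m; "opening": opening from 0.0 (shut) to 1.0 (fully open); "finger_force": force on a finger pad.
Only numpy, scipy, OpenCV 4.12 (cv2) and the standard library are available. Lean on these libraries where they do the work, as an engineer would, in place of code of your own. Each camera call takes 0.05 s, during which the arm holds its last target. There are 200 camera calls.

## Working session

There is one attempt and no reset: what is moved stays moved. The work goes in short steps, Python scripts to look and compute and a shell command to move; the robot and the scene stay as the last step left them, time stands still between calls to the robot, and variables do not carry over. Pictures are saved under pics/ and viewed, at most 10 in all, crops included, and the job is handed in when it is done.

```bash
mkdir -p pics; cat > h.py <<'E'
import numpy as np,cv2
from plant import ctrl
from scipy.spatial.transform import Rotation as R
def cam(n):
    s=ctrl.get_state(); c=ctrl.read_camera(n)
    if n=="wrist":
        T=np.eye(4);T[:3,:3]=R.from_quat(s["tcp_rot"]).as_matrix();T[:3,3]=s["eef_pos"];T=T@np.array(c["tool_from_camera"])
    else:
        T=np.eye(4);r=np.array(c["rotation"]);T[:3,:3]=r if r.shape==(3,3) else R.from_quat(r).as_matrix();T[:3,3]=c["xyz"]
    return c,T
def cloud(c,T):
    d=c["depth"];K=np.array(c["camera_matrix"]);v,u=np.mgrid[:d.shape[0],:d.shape[1]]
    p=np.stack([(u-K[0,2])/K[0,0]*d,-(v-K[1,2])/K[1,1]*d,-d],-1)
    return p@T[:3,:3].T+T[:3,3]
def save(c,f,crop=None,k=1):
    i=c["img"][...,::-1]
    if crop: i=i[crop[1]:crop[3],crop[0]:crop[2]]
    cv2.imwrite(f,cv2.resize(i,None,fx=k,fy=k,interpolation=cv2.INTER_CUBIC))
E
python3 - <<'E'
from h import *
print(ctrl.get_state())
for n in("scene","side"):
    c,T=cam(n);save(c,f"pics/{n}0.png");np.save(f"{n}.npy",cloud(c,T));print([k for k in c],T)
E
```

```text
{'time': 0.0, 'qpos': array([-1.50012331e-01,  2.87164904e-01,  1.57820369e+00, -2.49305709e-05,
        1.27858385e+00, -1.50010211e-01]), 'dq': array([ 0.00181612, -0.00076955, -0.00089854,  0.00031817, -0.0007134 ,
        0.00200323]), 'joint_efforts': array([-1.79628755e-04, -4.05981302e+01, -2.92628127e+01, -1.54224781e-04,
        5.81841552e-03,  3.74769741e-06]), 'eef_pos': array([6.74334692e-01, 1.15809989e-04, 2.29933230e-01]), 'tcp_rot': array([ 0.70710449,  0.70710809, -0.00070986, -0.00094255]), 'contact_force': array([-0.46327039,  0.88756701,  0.53214983]), 'wrist_torque': array([ 0.03199997, -0.01698912,  0.0051533 ]), 'finger_force': 0.0, 'opening': 0.9987122059484681}
['img', 'depth', 'camera_matrix', 'xyz', 'rotation'] [[ 0.87033927  0.31777499 -0.37620288  0.00816062]
 [-0.49219299  0.5365234  -0.68548429 -0.99919311]
 [-0.01598812  0.78176831  0.62336401  0.97342353]
 [ 0.          0.          0.          1.        ]]
['img', 'depth', 'camera_matrix', 'xyz', 'rotation'] [[-0.9378176   0.2233425  -0.26573724  0.17061798]
 [-0.34707382 -0.61687626  0.70640176  0.92888575]
 [-0.00615746  0.75470644  0.65603375  0.98983529]
 [ 0.          0.          0.          1.        ]]
```

View pics/scene0.png

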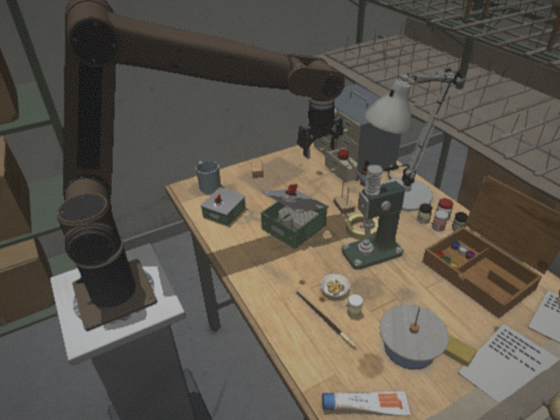

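View pics/side0.png

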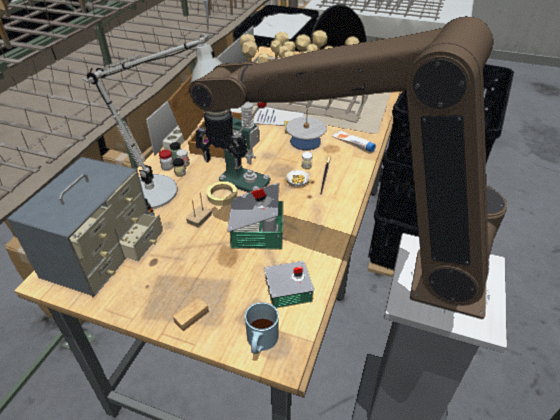

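The scene view shows the open big green box around (295,215), with its red stud at (292,189). The side view has it at (257,225), with the stud at (258,195). The smaller look-alike is at (224,205) in the scene view, and the arm is clear of both. Next I'll enlarge and measure.

```bash
python3 - <<'E'
from h import *
A=cv2.imread("pics/scene0.png")[165:250,250:340];B=cv2.imread("pics/side0.png")[180:255,215:300]
f=lambda a:cv2.resize(a,(400,400),interpolation=cv2.INTER_CUBIC)
cv2.imwrite("pics/c1.png",np.hstack([f(A),f(B)]))
for n,(u0,v0,u1,v1) in (("scene",(250,165,340,250)),("side",(215,180,300,255))):
    P=np.load(n+".npy")[v0:v1,u0:u1];I=cv2.imread(f"pics/{n}0.png")[v0:v1,u0:u1].astype(int)
    b,g,r=I[...,0],I[...,1],I[...,2]
    m=(r>90)&(g<60)&(b<70)&(P[...,2]>.05);q=P[m];print(n,"red",len(q),q.mean(0),q.min(0),q.max(0))
    m=(g>r*1.25)&(g>b*1.1)&(P[...,2]<.09)&(P[...,2]>.004);q=P[m];print("green",len(q),np.percentile(q,[1,5,50,95,99],axis=0).round(3).tolist())
    m=(abs(r-g)<15)&(P[...,2]>.075)&(P[...,2]<.16)&(r>70);q=P[m];print("grey",len(q),np.percentile(q,[1,50,99],axis=0).round(3).tolist())
    np.save(n+"_grey.npy",q)
E
```

```text
scene red 21 [ 0.56500518 -0.01618527  0.16777455] [ 0.55418526 -0.02230829  0.15917207] [ 0.58608464 -0.01079147  0.17843396]
green 76 [[0.485, -0.1, 0.004], [0.487, -0.088, 0.006], [0.58, -0.057, 0.057], [0.664, 0.051, 0.071], [0.668, 0.053, 0.072]]
grey 702 [[0.501, -0.095, 0.076], [0.57, -0.021, 0.119], [0.666, 0.064, 0.145]]
side red 90 [ 0.56809924 -0.0053084   0.15873856] [ 0.5507249  -0.04913257  0.10376089] [0.60486504 0.00295039 0.17525529]
green 924 [[0.483, -0.201, 0.005], [0.488, -0.097, 0.007], [0.548, 0.059, 0.037], [0.623, 0.084, 0.067], [0.71, 0.087, 0.07]]
grey 1381 [[0.5, -0.087, 0.076], [0.577, 0.01, 0.106], [0.66, 0.082, 0.141]]
```

View pics/c1.png

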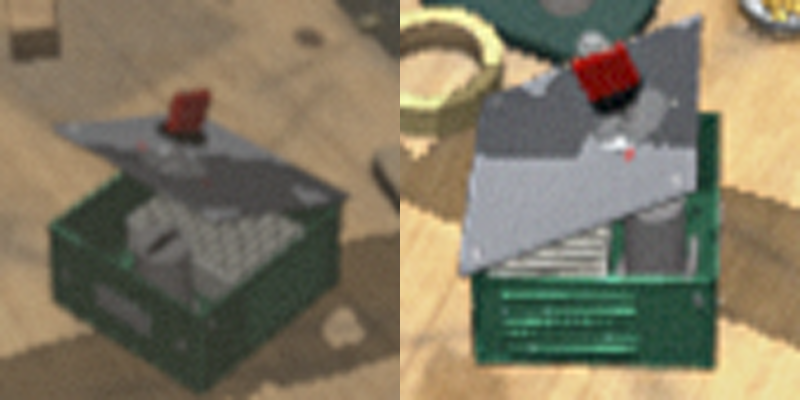

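The crop shows the cover raised toward the robot, with the wing roughly along the box's x axis. The receptacle is toward the robot side. Next I'll fit the cover plane and the box yaw.

```bash
python3 - <<'E'
from h import *
rng=np.random.default_rng(0)
q=np.vstack([np.load("scene_grey.npy"),np.load("side_grey.npy")])
for n in("scene_grey.npy","side_grey.npy"):
    q=np.load(n);best=0
    for _ in range(500):
        a=q[rng.choice(len(q),3,False)];nn=np.cross(a[1]-a[0],a[2]-a[0]);L=np.linalg.norm(nn)
        if L<1e-5: continue
        nn/=L;m=abs((q-a[0])@nn)<.003
        if m.sum()>best:best=m.sum();M=m
    p=q[M];c=p.mean(0);nn=np.linalg.svd(p-c)[2][2];nn*=np.sign(nn[2])
    print(n,best,len(q),"n",nn,"tilt",np.arccos(nn[2]),"hinge yaw",np.degrees(np.arctan2(-nn[1],-nn[0])),np.degrees(np.arctan2(nn[1],nn[0])))
    yaw=np.arctan2(-nn[1],-nn[0]);X=np.array([np.cos(yaw),np.sin(yaw)]);print(" x range",np.percentile(p[:,:2]@X,[0.5,99.5])," y",np.percentile(p[:,:2]@[-X[1],X[0]],[.5,99.5]), p[p[:,2].argmax()],p[p[:,2].argmin()])
# box green walls: side view, low points footprint
for n in("side","scene"):
    P=np.load(n+".npy");I=cv2.imread(f"pics/{n}0.png").astype(int);b,g,r=I[...,0],I[...,1],I[...,2]
    m=(g>r*1.25)&(g>b*1.05)&(P[...,2]<.08)&(P[...,2]>.004)&(P[...,0]>.45)&(P[...,0]<.7)&(P[...,1]>-.13)&(P[...,1]<.12)
    print(n,m.sum(),cv2.minAreaRect(P[m][:,:2].astype(np.float32)))
E
```

```text
scene_grey.npy 659 702 n [0.39676173 0.13321504 0.90820366] tilt 0.43182450189981186 hinge yaw -161.4402259847945 18.559774015205505
 x range [-0.62588701 -0.47930668]  y [0.118023   0.26953006] [ 0.53886916 -0.10246188  0.14650287] [ 0.67435693 -0.04234364  0.07505181]
side_grey.npy 1279 1381 n [0.40014347 0.13515022 0.90643236] tilt 0.4360374608489654 hinge yaw -161.33737597285503 18.662624027144965
 x range [-0.6225227  -0.48040665]  y [0.11287454 0.26423664] [0.49338076 0.04113248 0.14347371] [ 0.65888959 -0.01469595  0.0750832 ]
side 895 ((0.575537919998169, -0.003454834222793579), (0.15439946949481964, 0.15197521448135376), 19.91104507446289)
scene 76 ((0.5776559710502625, -0.010286159813404083), (0.15455082058906555, 0.15495769679546356), 19.437198638916016)
```

Box centre is about (0.576,-0.006) with yaw 18.8°, and the cover is open about 0.434 rad. The push point is about (0.5185,0.027,0.133). First move is above the push point, fingers shut, with the tool y axis turned to the box's y axis.

```bash
python3 -m pendant '[{"dx":2.7,"dy":-5,"dz":0,"twist":-10},{"dx":2.7,"dy":-10,"dz":0,"twist":-20},{"dx":2.7,"dy":-15.6,"dz":2,"twist":-30},{"dx":2.7,"dy":-15.6,"dz":4,"twist":-40},{"dx":2.7,"dy":-15.6,"dz":4,"twist":-50},{"dx":2.7,"dy":-15.6,"dz":4,"twist":-60},{"dx":2.7,"dy":-15.6,"dz":4,"twist":-70},{"dx":2.7,"dy":-15.6,"dz":4,"twist":-80},{"dx":2.7,"dy":-15.6,"dz":4,"twist":-90},{"dx":2.7,"dy":-15.6,"dz":4,"twist":-100}]' 0 20
python3 -m pendant '[{"twist":-8.8},{"twist":-8.8},{"twist":-8.8}]'
python3 -c "
from h import *
s=ctrl.get_state();print(s['qpos'],s['contact_force'],R.from_quat(s['tcp_rot']).as_matrix().round(3))
c,T=cam('wrist');save(c,'pics/w1.png')"
```

```text
time: 1.35
eef_pos: [0.5186, 0.0271, 0.1908]
tcp_rot: [-0.09, 0.996, 0.0, -0.0]
contact_force: [-0.4, 0.2, 1.6]
opening: -0.0
finger_force: 0.0
[-1.43364825e-01 -2.05028610e-02  1.99361465e+00  3.66754334e-05
  1.16951406e+00 -1.89446471e+00] [-0.35024576  0.19438541  1.61869405] [[-0.984 -0.179 -0.001]
 [-0.179  0.984  0.   ]
 [ 0.001  0.    -1.   ]]$[0]: bad value
```

View pics/w1.png

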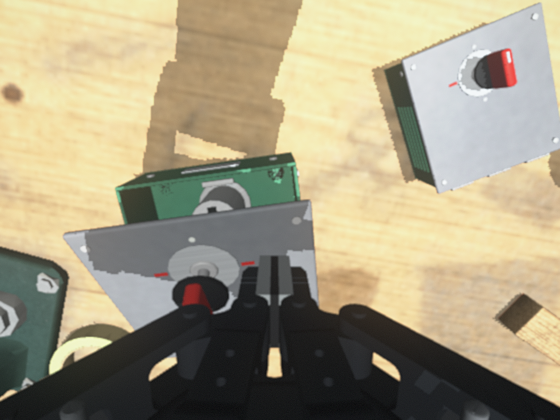

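The wrist view shows the shut fingers at (270,270), over the cover just to the +y side of the stud at (195,295). The spot is clear. Rows need every key. Next I'll finish the twist and descend near the cover.

```bash
python3 -m pendant '[{"dx":0,"dy":0,"dz":2.5,"twist":-8.8},{"dx":0,"dy":0,"dz":4.5,"twist":-8.8},{"dx":0,"dy":0,"dz":5.2,"twist":-8.8},{"dx":0,"dy":0,"dz":5.2,"twist":-8.8}]'
python3 -m pendant '[{"dx":0.1,"dy":0,"dz":0.4,"twist":0},{"dx":0.2,"dy":0,"dz":0.8,"twist":0},{"dx":0.4,"dy":0,"dz":1.2,"twist":0},{"dx":0.5,"dy":0,"dz":1.6,"twist":0},{"dx":0.6,"dy":0,"dz":2.0,"twist":0},{"dx":0.7,"dy":0,"dz":2.4,"twist":0}]'
```

```text
time: 1.9
eef_pos: [0.5187, 0.027, 0.139]
tcp_rot: [-0.163, 0.987, 0.0, -0.001]
contact_force: [0.0, -0.5, -0.3]
opening: 0.0
finger_force: 0.0
time: 2.65
eef_pos: [0.5122, 0.0248, 0.115]
tcp_rot: [-0.163, 0.987, 0.0, -0.0]
contact_force: [0.6, -0.0, -0.2]
opening: -0.001
finger_force: 0.1
```

```bash
cat > tilt.py <<'E'
from h import *
c,T=cam("side");P=cloud(c,T);I=c["img"].astype(int);r,g,b=I[...,0],I[...,1],I[...,2]
X=np.array([.9466,.3223]);u=P[...,:2]@X;w=P[...,:2]@[-X[1],X[0]]
m=(abs(r-g)<15)&(r>70)&(u>.47)&(u<.62)&(abs(w+.1915)<.074)&(P[...,2]>.072)&(P[...,2]<.15)
q=np.c_[u[m],P[...,2][m]]
if len(q)>20:
    k=np.polyfit(q[:,0],q[:,1],1);
    for _ in range(5):
        e=abs(np.polyval(k,q[:,0])-q[:,1]);k=np.polyfit(*q[e<max(.004,np.median(e))].T,1)
    print(len(q),"tilt",np.arctan(-k[0]),"z at u=.5",np.polyval(k,.5))
print(ctrl.get_state()["contact_force"])
save(c,"pics/s_%d.png"%(ctrl.get_state()["time"]*100),(200,150,320,270),4)
E
python3 tilt.py; ls pics
```

```text
1157 tilt 0.27797753385946494 z at u=.5 0.10866383100077454
[-0.17525628  1.28505506 -0.19473952]
c1.png
s_270.png
scene0.png
side0.png
w1.png
```

The cover is following (0.28 rad), so I'll continue down.

```bash
python3 -m pendant '[{"dx":0.2,"dy":0,"dz":0.5,"twist":0},{"dx":0.3,"dy":0,"dz":1.0,"twist":0},{"dx":0.4,"dy":0,"dz":1.5,"twist":0},{"dx":0.5,"dy":0,"dz":2.0,"twist":0},{"dx":0.6,"dy":0,"dz":2.5,"twist":0},{"dx":0.7,"dy":0,"dz":2.9,"twist":0},{"dx":0.7,"dy":0,"dz":3.3,"twist":0},{"dx":0.7,"dy":0,"dz":3.6,"twist":0}]'
python3 -m pendant '[{"dx":0,"dy":0,"dz":0.1,"twist":0},{"dx":0,"dy":0,"dz":0.2,"twist":0},{"dx":0,"dy":0,"dz":0.3,"twist":0},{"dx":0,"dy":0,"dz":0.3,"twist":0}]'; python3 tilt.py
```

```text
time: 3.7
eef_pos: [0.5057, 0.0225, 0.079]
tcp_rot: [-0.163, 0.987, 0.0, -0.0]
contact_force: [0.8, 0.1, -0.1]
opening: -0.004
finger_force: 0.1
time: 4.2
eef_pos: [0.5057, 0.0225, 0.0763]
tcp_rot: [-0.163, 0.987, 0.0, 0.0]
contact_force: [0.6, -0.3, -0.5]
opening: 0.004
finger_force: 0.0
1027 tilt 0.008962879364464835 z at u=.5 0.07499044876639456
[-0.63243876 -0.34803538  0.140067  ]
```

Almost shut. I'll press in small steps until contact with the rim is felt.

```bash
for i in 1 2; do python3 -m pendant '[{"dx":0,"dy":0,"dz":0.05,"twist":0},{"dx":0,"dy":0,"dz":0.1,"twist":0},{"dx":0,"dy":0,"dz":0.1,"twist":0}]' | egrep "eef|contact"; done
```

```text
eef_pos: [0.5057, 0.0225, 0.0753]
contact_force: [-0.1, -0.0, -0.5]
eef_pos: [0.5058, 0.0225, 0.075]
contact_force: [-2.8, 0.2, 5.1]
```

Contact at 5 N, so the cover is on the rim. Now I'll lift, open and look at the stud.

```bash
python3 -m pendant '[{"dx":0,"dy":0,"dz":-3,"twist":0},{"dx":0,"dy":0,"dz":-8,"twist":0},{"dx":-3,"dy":-2,"dz":-12,"twist":0},{"dx":-3,"dy":-4,"dz":-12,"twist":0},{"dx":-3,"dy":-4,"dz":-12,"twist":0},{"dx":-3,"dy":-4,"dz":-12,"twist":0},{"dx":-3,"dy":-4,"dz":-12,"twist":0}]' 60
cat > red.py <<'E'
from h import *
import sys
T_=ctrl.get_state()
print(T_["time"],T_["eef_pos"],T_["contact_force"])
for n in sys.argv[1:]:
    c,T=cam(n);P=cloud(c,T);I=c["img"].astype(int);r,g,b=I[...,0],I[...,1],I[...,2]
    m=(r>85)&(g<r*.45)&(b<r*.5)&(P[...,2]>.08)&(P[...,2]<.14)&(np.hypot(P[...,0]-.5426,P[...,1]+.017)<.05)
    q=P[m]; 
    if len(q)<8: print(n,len(q));continue
    print(n,len(q),q.mean(0),q.max(0)); t=q[q[:,2]>np.percentile(q[:,2],97)-.004]
    rc=cv2.minAreaRect(t[:,:2].astype(np.float32));e=np.linalg.svd(t[:,:2]-t[:,:2].mean(0))[2][0];print(" top",t[:,2].mean(),rc,"pca yaw",np.degrees(np.arctan(e[1]/e[0])))
    k="pics/%s_%d.png"%(n,T_["time"]*100);save(c,k);print(k)
E
python3 red.py wrist side scene; python3 tilt.py
```

```text
time: 5.88
eef_pos: [0.5457, -0.0051, 0.1927]
tcp_rot: [-0.163, 0.987, 0.001, -0.001]
contact_force: [-0.1, -0.6, 0.1]
opening: 0.596
finger_force: 0.0
5.875 [ 0.54573822 -0.00511603  0.19267649] [-0.14599748 -0.55299704  0.08949825]
wrist 663 [ 0.54406498 -0.01940741  0.12407269] [ 0.56168029 -0.01073769  0.12729289]
 top 0.12519715580215662 ((0.5442433953285217, -0.019404767081141472), (0.03535475581884384, 0.009227434173226357), 18.255569458007812) pca yaw 17.47729309594413
pics/wrist_587.png
side 83 [ 0.54258503 -0.01432655  0.11486918] [ 0.55728895 -0.00625822  0.12633125]
 top 0.12328468288607787 ((0.5415037870407104, -0.01729413866996765), (0.032490260899066925, 0.013682051561772823), 16.570974349975586) pca yaw 16.527554049025213
pics/side_587.png
scene 11 [ 0.54372603 -0.02269515  0.12468322] [ 0.55624713 -0.01569231  0.12743673]
 top 0.12485436342200514 ((0.5438435077667236, -0.022534528747200966), (0.0254351906478405, 0.0037949795369058847), 23.770160675048828) pca yaw 22.21662090800376
pics/scene_587.png
1103 tilt 0.0004997253837294707 z at u=.5 0.07418702113304283
[ 0.24273197 -0.29949167 -0.73367635]
```

The wing centre is at about (0.544,-0.019), yaw about 18.3°, with the cover flat. I'll lower onto the wing at partial opening, then close.

```bash
python3 -m pendant '[{"dx":0.6,"dy":-1.23,"dz":0,"twist":0},{"dx":0.6,"dy":-1.23,"dz":2,"twist":0},{"dx":0.6,"dy":-1.23,"dz":4,"twist":0},{"dx":0.6,"dy":-1.23,"dz":6,"twist":0},{"dx":0.6,"dy":-1.23,"dz":8,"twist":0},{"dx":0.6,"dy":-1.23,"dz":9,"twist":0},{"dx":0.6,"dy":-1.23,"dz":9.1,"twist":0},{"dx":0.6,"dy":-1.23,"dz":9.1,"twist":0}]' 38 40
python3 -m pendant '[{"dx":0,"dy":0,"dz":0,"twist":0},{"dx":0,"dy":0,"dz":0,"twist":0},{"dx":0,"dy":0,"dz":0,"twist":0},{"dx":0,"dy":0,"dz":0,"twist":0},{"dx":0,"dy":0,"dz":0,"twist":0}]' 0 40; python3 -c "
from h import *
print(ctrl.get_state()['wrist_torque']);c,T=cam('side');save(c,'pics/g.png',(200,150,320,240),5)"
```

```text
time: 7.08
eef_pos: [0.5459, -0.0195, 0.1042]
tcp_rot: [-0.163, 0.987, -0.0, 0.001]
contact_force: [-0.4, 0.1, -0.4]
opening: 0.379
finger_force: 0.0
time: 7.7
eef_pos: [0.5456, -0.0186, 0.1036]
tcp_rot: [-0.163, 0.987, 0.001, 0.0]
contact_force: [-0.2, 5.3, 3.6]
opening: 0.106
finger_force: 43.8
[ 0.93090178  0.0895116  -0.0277279 ]
```

View pics/g.png

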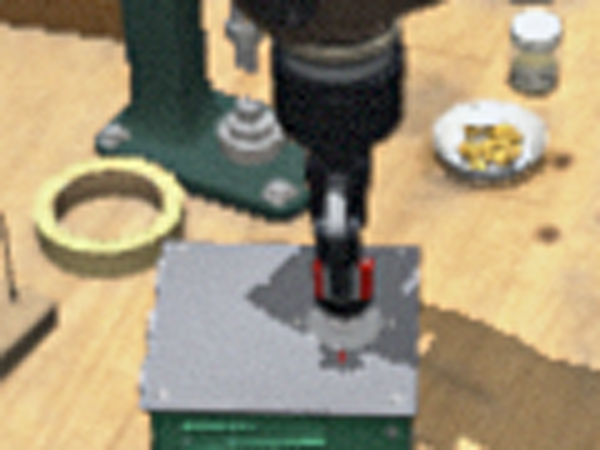

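The side view shows both pads across the wing, just above the black flange. I'll ease the lateral load, then push in steps with a force check between them.

```bash
cat > chk.py <<'E'
from plant import ctrl
import sys
s=ctrl.get_state();z=s["eef_pos"][2]*1e3;f=s["contact_force"];e=4+.35*(103.6-z)
print("z %.2f F %s exp %.1f Mz %.3f t %.2f op %.3f"%(z,f.round(1),e,s["wrist_torque"][2],s["time"],s["opening"]))
sys.exit(f[2]>e+2.5)
E
python3 -m pendant '[{"dx":0,"dy":0.07,"dz":0,"twist":0},{"dx":0,"dy":0.07,"dz":0,"twist":0}]' >/dev/null; python3 chk.py &&
python3 -m pendant '[{"dx":0,"dy":0,"dz":0.1,"twist":0},{"dx":0,"dy":0,"dz":0.1,"twist":0}]'>/dev/null; python3 chk.py &&
python3 -m pendant '[{"dx":0,"dy":0,"dz":0.1,"twist":0},{"dx":0,"dy":0,"dz":0.1,"twist":0}]'>/dev/null; python3 chk.py &&
python3 -m pendant '[{"dx":0,"dy":0,"dz":0.1,"twist":0},{"dx":0,"dy":0,"dz":0.1,"twist":0}]'>/dev/null; python3 chk.py
```

```text
z 103.64 F [1.2 3.8 3.3] exp 4.0 Mz 0.003 t 8.00 op 0.107
z 103.64 F [1.2 3.8 3.3] exp 4.0 Mz 0.003 t 8.00 op 0.107
z 103.64 F [1.2 3.8 3.3] exp 4.0 Mz 0.003 t 8.00 op 0.107
z 103.64 F [1.2 3.8 3.3] exp 4.0 Mz 0.003 t 8.00 op 0.107False
False
False
False
```

```bash
sed -i 's/sys.exit(\(.*\))/sys.exit(int(\1))/' chk.py
python3 -m pendant '[{"dx":0,"dy":0.07,"dz":0.1,"twist":0},{"dx":0,"dy":0.07,"dz":0.1,"twist":0}]'>/dev/null; python3 chk.py &&
python3 -m pendant '[{"dx":0,"dy":0,"dz":0.1,"twist":0},{"dx":0,"dy":0,"dz":0.1,"twist":0}]'>/dev/null && python3 chk.py &&
python3 -m pendant '[{"dx":0,"dy":0,"dz":0.1,"twist":0},{"dx":0,"dy":0,"dz":0.1,"twist":0}]'>/dev/null && python3 chk.py
```

```text
z 102.66 F [1.6 1.7 3.4] exp 4.3 Mz 0.016 t 8.25 op 0.105
z 101.66 F [1.7 1.4 4.2] exp 4.7 Mz -0.031 t 8.50 op 0.105
z 100.64 F [ 2.8 -0.1  4.5] exp 5.0 Mz -0.016 t 8.75 op 0.111
```

```bash

python3 -m pendant '[{"dx":0,"dy":0,"dz":0.05,"twist":0},{"dx":0,"dy":0,"dz":0.05,"twist":0}]'>/dev/null && python3 chk.py &&
python3 -m pendant '[{"dx":0,"dy":0,"dz":0.05,"twist":0},{"dx":0,"dy":0,"dz":0.05,"twist":0}]'>/dev/null && python3 chk.py &&
python3 -m pendant '[{"dx":0,"dy":0,"dz":0.05,"twist":0},{"dx":0,"dy":0,"dz":0.05,"twist":0}]'>/dev/null && python3 chk.py &&
python3 -m pendant '[{"dx":0,"dy":0,"dz":0.05,"twist":0},{"dx":0,"dy":0,"dz":0.05,"twist":0}]'>/dev/null && python3 chk.py &&
python3 -m pendant '[{"dx":0,"dy":0,"dz":0.05,"twist":0},{"dx":0,"dy":0,"dz":0.05,"twist":0}]'>/dev/null && python3 chk.py &&
python3 -m pendant '[{"dx":0,"dy":0,"dz":0.05,"twist":0},{"dx":0,"dy":0,"dz":0.05,"twist":0}]'>/dev/null && python3 chk.py &&
python3 -m pendant '[{"dx":0,"dy":0,"dz":0.05,"twist":0},{"dx":0,"dy":0,"dz":0.05,"twist":0}]'>/dev/null && python3 chk.py &&
python3 -m pendant '[{"dx":0,"dy":0,"dz":0.05,"twist":0},{"dx":0,"dy":0,"dz":0.05,"twist":0}]'>/dev/null && python3 chk.py
```

```text
z 100.15 F [ 3.1 -0.7  5.5] exp 5.2 Mz -0.002 t 9.00 op 0.105
z 99.65 F [ 3.8 -1.7  4.8] exp 5.4 Mz -0.093 t 9.25 op 0.105
z 99.12 F [ 3.4 -1.2  4.6] exp 5.6 Mz -0.016 t 9.50 op 0.109
z 98.64 F [ 3.6 -2.   5.6] exp 5.7 Mz 0.021 t 9.75 op 0.105
z 98.17 F [ 3.1 -1.7  5.8] exp 5.9 Mz -0.033 t 10.00 op 0.104
z 97.73 F [ 3.5 -1.7  5.4] exp 6.1 Mz 0.010 t 10.25 op 0.106
z 97.27 F [ 4.1 -1.9  6.2] exp 6.2 Mz 0.005 t 10.50 op 0.107
z 96.78 F [ 4.3 -0.8  5.4] exp 6.4 Mz -0.045 t 10.75 op 0.108
```

```bash

python3 -m pendant '[{"dx":-0.08,"dy":0,"dz":0.05,"twist":0},{"dx":-0.08,"dy":0,"dz":0.05,"twist":0}]'>/dev/null && python3 chk.py &&
python3 -m pendant '[{"dx":0,"dy":0,"dz":0.05,"twist":0},{"dx":0,"dy":0,"dz":0.05,"twist":0}]'>/dev/null && python3 chk.py &&
python3 -m pendant '[{"dx":0,"dy":0,"dz":0.05,"twist":0},{"dx":0,"dy":0,"dz":0.05,"twist":0}]'>/dev/null && python3 chk.py &&
python3 -m pendant '[{"dx":0,"dy":0,"dz":0.05,"twist":0},{"dx":0,"dy":0,"dz":0.05,"twist":0}]'>/dev/null && python3 chk.py &&
python3 -m pendant '[{"dx":0,"dy":0,"dz":0.05,"twist":0},{"dx":0,"dy":0,"dz":0.05,"twist":0}]'>/dev/null && python3 chk.py &&
python3 -m pendant '[{"dx":0,"dy":0,"dz":0.05,"twist":0},{"dx":0,"dy":0,"dz":0.05,"twist":0}]'>/dev/null && python3 chk.py &&
python3 -m pendant '[{"dx":0,"dy":0,"dz":0.05,"twist":0},{"dx":0,"dy":0,"dz":0.05,"twist":0}]'>/dev/null && python3 chk.py &&
python3 -m pendant '[{"dx":0,"dy":0,"dz":0.05,"twist":0},{"dx":0,"dy":0,"dz":0.05,"twist":0}]'>/dev/null && python3 chk.py
```

```text
z 96.03 F [ 1.6 -2.1  6.5] exp 6.6 Mz -0.072 t 11.00 op 0.110
z 95.73 F [ 1.1 -2.1  6.5] exp 6.8 Mz 0.028 t 11.25 op 0.105
z 95.60 F [ 0.6 -1.1  9.2] exp 6.8 Mz 0.038 t 11.50 op 0.108
z 95.49 F [-0.2 -2.1 11.1] exp 6.8 Mz -0.030 t 11.75 op 0.107
```

The bottom is felt at z≈95.5 mm (about 8 mm depth, 4 N over the spring). I'll ease half a millimetre of command and turn clockwise.

```bash

python3 -m pendant '[{"dx":0,"dy":-0.03,"dz":-0.05,"twist":0},{"dx":0,"dy":-0.03,"dz":-0.05,"twist":3},{"dx":0,"dy":-0.03,"dz":-0.05,"twist":6},{"dx":0,"dy":-0.03,"dz":-0.05,"twist":9},{"dx":0,"dy":-0.03,"dz":-0.05,"twist":12},{"dx":0,"dy":-0.03,"dz":-0.05,"twist":12}]'>/dev/null && python3 chk.py && python3 -m pendant '[{"dx":0,"dy":0,"dz":0,"twist":4},{"dx":0,"dy":0,"dz":0,"twist":8},{"dx":0,"dy":0,"dz":0,"twist":12},{"dx":0,"dy":0,"dz":0,"twist":16},{"dx":0,"dy":0,"dz":0,"twist":18},{"dx":0,"dy":0,"dz":0,"twist":18}]'>/dev/null && python3 chk.py; python3 -c "
from plant import ctrl
print(ctrl.get_state()['tcp_rot'],ctrl.get_state()['eef_pos'])"
```

```text
z 95.59 F [ 1.  -1.6  8.1] exp 6.8 Mz -0.012 t 12.50 op 0.107
z 95.60 F [ 1.1 -3.2  9.1] exp 6.8 Mz -0.030 t 13.25 op 0.107
[ 9.73056642e-02  9.95253916e-01 -9.98340535e-04 -5.03557861e-04] [ 0.54550541 -0.01878861  0.09560384]
```

Turning freely (Mz ≈ −0.03 N m). Continuing.

```bash

python3 -m pendant '[{"dx":0,"dy":-0.05,"dz":0,"twist":4},{"dx":0,"dy":-0.05,"dz":0,"twist":8},{"dx":0,"dy":-0.05,"dz":0,"twist":12},{"dx":0,"dy":-0.05,"dz":0,"twist":16},{"dx":0,"dy":-0.05,"dz":0,"twist":20},{"dx":0,"dy":-0.05,"dz":0,"twist":24},{"dx":0,"dy":-0.05,"dz":0,"twist":28},{"dx":0,"dy":-0.05,"dz":0,"twist":30},{"dx":0,"dy":-0.05,"dz":0,"twist":30}]'>/dev/null && python3 chk.py && python3 -m pendant '[{"dx":0,"dy":0,"dz":0,"twist":4},{"dx":0,"dy":0,"dz":0,"twist":8},{"dx":0,"dy":0,"dz":0,"twist":12},{"dx":0,"dy":0,"dz":0,"twist":16},{"dx":0,"dy":0,"dz":0,"twist":20},{"dx":0,"dy":0,"dz":0,"twist":24},{"dx":0,"dy":0,"dz":0,"twist":28},{"dx":0,"dy":0,"dz":0,"twist":30},{"dx":0,"dy":0,"dz":0,"twist":30}]'>/dev/null && python3 chk.py; python3 -c "
from plant import ctrl
print(ctrl.get_state()['tcp_rot'],ctrl.get_state()['eef_pos'])"
```

```text
z 95.59 F [ 0.1 -2.7  9.5] exp 6.8 Mz 0.017 t 14.38 op 0.107
[ 3.51522319e-01  9.36178502e-01 -1.24153728e-03 -5.74138486e-04] [ 0.54517532 -0.01930112  0.09559166]
```

The check stopped at 60° on a slightly high press (9.5 N). I'll ease 0.2 mm and finish the turn.

```bash

python3 -m pendant '[{"dx":0,"dy":-0.04,"dz":-0.02,"twist":4},{"dx":0,"dy":-0.04,"dz":-0.02,"twist":8},{"dx":0,"dy":-0.04,"dz":-0.02,"twist":12},{"dx":0,"dy":-0.04,"dz":-0.02,"twist":16},{"dx":0,"dy":-0.04,"dz":-0.02,"twist":20},{"dx":0,"dy":-0.04,"dz":-0.02,"twist":24},{"dx":0,"dy":-0.04,"dz":-0.02,"twist":28},{"dx":0,"dy":-0.04,"dz":-0.02,"twist":30},{"dx":0,"dy":-0.04,"dz":-0.02,"twist":30}]'>/dev/null ; python3 chk.py; python3 -c "
from plant import ctrl
print(ctrl.get_state()['tcp_rot'],ctrl.get_state()['eef_pos'])"
```

```text
z 95.56 F [ 0.5 -3.1  9.2] exp 6.8 Mz -0.046 t 15.50 op 0.109
[ 5.81859694e-01  8.13287451e-01 -1.55018522e-03 -6.44462340e-04] [ 0.54458124 -0.01957837  0.09555681]
```

Exactly 90° turned. I'll let the spring lift it gently into the notch, then release.

```bash

python3 -m pendant '[{"dx":0,"dy":0,"dz":-0.1,"twist":0},{"dx":0,"dy":0,"dz":-0.2,"twist":0},{"dx":0,"dy":0,"dz":-0.3,"twist":0},{"dx":0,"dy":0,"dz":-0.3,"twist":0}]'>/dev/null ; python3 chk.py
python3 -m pendant '[{"dx":0,"dy":0,"dz":0,"twist":0},{"dx":0,"dy":0,"dz":0,"twist":0},{"dx":0,"dy":0,"dz":0,"twist":0},{"dx":0,"dy":0,"dz":0,"twist":0}]' 38 >/dev/null; python3 chk.py
python3 -m pendant '[{"dx":0,"dy":0,"dz":-2,"twist":0},{"dx":0,"dy":0,"dz":-5,"twist":0},{"dx":0,"dy":0,"dz":-9,"twist":0},{"dx":0,"dy":0,"dz":-10,"twist":0},{"dx":0,"dy":0,"dz":-10,"twist":0}]'
python3 red.py wrist; python3 tilt.py
```

```text
z 97.90 F [ 1.9 -3.5  5.3] exp 6.0 Mz 0.016 t 16.00 op 0.108
z 97.46 F [-0.1 -0.1  0.7] exp 6.1 Mz -0.022 t 16.50 op 0.380
time: 17.12
eef_pos: [0.5454, -0.0187, 0.1982]
tcp_rot: [0.582, 0.813, 0.0, 0.0]
contact_force: [-0.2, -1.1, -0.3]
opening: 0.379
finger_force: 0.0
17.125 [ 0.54542849 -0.01872046  0.19816699] [-0.24771179 -1.09769133 -0.27031262]
wrist 561 [ 0.54485471 -0.01857569  0.12085228] [ 0.55363604 -0.00131702  0.12331644]
 top 0.12089134261567738 ((0.5447281002998352, -0.018343396484851837), (0.008992123417556286, 0.03448279947042465), 18.978309631347656) pca yaw -71.41638879907732
pics/wrist_1712.png
1137 tilt 0.0018477884124934536 z at u=.5 0.07421269562296262
[-0.25531881 -0.09967245  0.23624976]
```

View pics/wrist_1712.png

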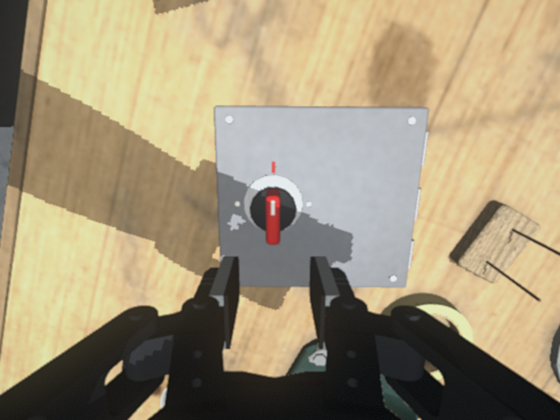

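The cover is flat. The wing at (272,215) points at the red lock mark at (273,165), about 4.3 mm in after springing up 3.5 mm, and the gripper is clear. Handing in.

```bash
python3 -c "
from plant import ctrl
print(ctrl.sign_off())"
```

```text
the job is handed in; nothing more can be done
None
```

The cover is closed and the stud was pushed in to its felt bottom (about 8 mm), turned clockwise 90° and released; it sprang back about 3.5 mm, as it should in the lock notch, and I handed the job in at about 17 s.

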